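Seat a cast test bar against the hidden stop and swing the stage to its measuring position

TASK

Draw the headed aluminium test bar out of the cooling rack, lay it in the channel of the rotary stage with its plain end first, and slide it gently into the dark shroud until it bottoms on the stop hidden inside. Then, by the black post, turn the stage counter-clockwise (seen from above) as far as it goes, so that the shroud faces the white measuring head; let go and leave the bar lying fully home. Leave the iron blocks in the rack and the disc sample beside the stage where they are.

Things in the scene. Friction and masses are not known exactly. Their poses are not given: they have to be found in the camera images.
- bar: Cast aluminium bar, 0.35-0.65 kg, 180 long, 36 mm high: plain shank 140 x 28 wide, then a wider head 40 x 40. Origin: centre of the underside, midway along the length. y runs from the plain end (y=-90 mm) to the head end (+90); shank y=-90 to +50; balance point near y=+6; z up. Starts level in one of the rack's bays, head inside, some 75 mm of plain end sticking out.
- rack: Fixed roofed sheet-metal cooling rack, 237 (x) x 125 (y) x 58 mm high. Three bays side by side, centres at x = -75, 0, +75 mm, 71 wide and 50 high inside, floor 4 mm thick, open towards the rack's -y only. Front edge at y = -15 mm, back at y = +110 mm. Origin: on the bench under the middle bay.
- stage: Fixed navy round base (260 mm diameter, 28 mm high) of the rotary stage, with the white measuring head (85 x 130 mm, 140 mm high) at its +x side from x = 139 to 225 mm. Origin: on the bench, on the turntable's axis. With turntable = 0 the turntable's axes are parallel to the stage's.
- turntable (a joint): Angle of the dark grey turntable disc (250 mm diameter, top 45 mm above the bench) about the stage's upright axis, rad, growing counter-clockwise seen from above. Hard stops at -0.35 and 1.50. It starts near 0 (within 0.3) and stays where it is left; stiff, about 0.4 N m, some 5 N at the post.
- mouth (a point): Centre of the shroud's opening at channel-floor height (disc top, 45 mm above the bench), on the turntable's axis; turns with the disc. Its y axis points out along the open channel; the bar goes in towards -y. Two steel rails 10 mm high, 33 mm apart, from y = 0 to 38 mm, then flare out to y = 52 mm.
- shroud_top (a point): Centre of the shroud's roof, 61 mm out from the mouth (at the mouth's y = -61), 46 mm above the disc. Dark steel shroud 122 long, 45 wide; inside 35 wide, 42 high. The stop is inside, out of sight, at a place that differs each time: the seated bar's plain end lies 52 to 82 mm past the mouth.
- seat (a joint): Travel of the spring plunger in front of the hidden stop, m: 0 free, 0.008 when the bar bottoms solidly. The spring is very soft (under 0.5 N: not felt, and too weak to push the released bar back); the solid end is what is felt. The bar slides with 2 to 5 N of friction.
- post_top (a point): Centre of the top of the black upright post on the disc: 20 mm diameter, top 60 mm above the disc (105 mm above the bench), 90 mm from the turntable's axis, with a 36 mm foot 5 mm high. It turns with the disc; at turntable = 0 it is on the stage's -x side.
- block_a: Bystander: dark iron block 36 x 60 x 34 mm inside another bay of the rack. Origin: centre of the lower edge of its front face; it spans y = 0 to +60 mm.
- block_b: Bystander: the same iron block in the remaining bay.
- disc_a: Bystander: steel disc sample, 42 mm diameter, 32 mm high, on the bench beyond the gap between rack and stage (there is another near the robot, which does not matter). Origin: centre of its underside.

How it is judged:
By the outcome, as a careful person would: the job done as asked, in the order asked, and still so for the second after the job is handed in, with the robot touching nothing.
It also fails if it takes over 61 s, if anything falls off the work surface, if the arm or the gripper's body presses on something with over 40 N, if the wrist force passes 120 N, or if a joint passes its speed limit or range.

ROBOT

A 6-joint arm with a two-finger parallel gripper is mounted at the origin on the work surface. World frame = base frame: x ahead of the robot, y to its left, z up, the work surface at z = 0. Lengths are in m, angles in rad, forces in N, time in s.
With the tool pointing down it reaches from about 0.375 to 0.975 m from the base axis. Payload 3.8 kg.
Tool frame: the origin (TCP) lies on the centre line of the jaws, within the pads' length; the fingertips stand ahead of it and the grasp point (between the pads) lies 8 mm behind it (bot.tips_ahead is the z of the fingertips in the tool frame, in m); z points along the fingers, y is the line along which they close (so a half turn about z gives the same grasp; the last joint's range is limited). The gripper opens to 85 mm and grips with 20 to 120 N. Pads are 22 mm wide; open, the fingers measure 114 mm over their backs; the gripper's body (76 mm by 85 mm) begins 54 mm behind the grasp point. The pads swing forward as they close: fully open they stand 13 mm farther back than shut.
Start: joints at [1.272, 0.264, 1.604, -0, 1.274, -0.037], TCP at [0.175, 0.652, 0.242] pointing down, gripper open.
Joint ranges: [-2.63, 2.63], [-0.94, 2.18], [0.31, 2.57], [-1.31, 4.45], [0, 2.66], [-2.55, 2.55]. Speed limits (rad/s): [2.57, 2.57, 3.14, 3.14, 3.14, 3.14].

INTERFACE

Orientations are given as [roll, pitch, yaw] about the fixed x, y, z axes, in that order (R = Rz(yaw) Ry(pitch) Rx(roll)).
In Python, from cell import status, viewer, ticket, bot gives the robot as it stands.
- The arm moves only by the tool play_rows, never from a script. Its argument "plan" is one flat list of numbers, 5 for each row, row after row: the shift along the world's x, y, z in units of 30 mm (1.0 is 30 mm), then the turn about the world's z in units of 6 degrees (1.0 is 6 degrees), then the opening, from 0 (shut) to 1 (fully open). In form: [x, y, z, turn, fingers, x, y, z, turn, fingers, ...]. A call has 1 to 8 rows; each row is the pose to reach, as a shift and turn from the pose commanded when the call began; what a row does not reach only later rows make up. A row lasts 1/10 s, in which the tool goes at most 50 mm and 8.59 degrees, less where a joint would pass 70% of its speed; a pose out of reach is approached as far as the arm can. A call with a gripper value outside its range is refused whole. The fingers move at their own pace and stop on an object; the grip force is fixed at half the most. Time passes only in rows, so rows that repeat a pose let the fingers close. It gives the time, the measured TCP pose, the force, the opening and the grip force at its end, in the units of the state.
- status.get_obs(): the state, without advancing time (a new reading comes with each control period).
- viewer.get_image(name): name is "side" or "top"; returns a dict with "image" (400x640x3 uint8, red, green, blue), "camera_matrix" (3x3 intrinsics, pixels), "rvec" (rotation vector, rad) and "tvec" (3), from world to camera coordinates, as OpenCV has them. Camera axes: x right, y down, z forward; pixel columns grow to the right and rows downward; lengths in m; the calibration is good to about 2 mm. A picture is of the moment at which its call begins. There is no depth.
- ticket.sign_off(): hands the job in; it is judged then, once.
The state is a dict: "t": time; "joint_positions": joint angles; "dq": joint speeds; "joint_efforts": joint torques, N m; "position": TCP position; "orientation": TCP orientation; "force": force on the tool from outside, world axes, zero at the start; "torque": the same for the moment, N m; "finger_gap": finger opening in m; "grip_force": force on a finger pad.
Only numpy, scipy, OpenCV 4.12 (cv2) and the standard library are available. Lean on these libraries where they do the work, as an engineer would, in place of code of your own. Each camera call takes 0.05 s, during which the arm holds its last target. There are 200 camera calls.

## Working session

There is one attempt and no reset: what is moved stays moved. The work goes in short steps, Python scripts to look and compute and a tool call to move; the robot and the scene stay as the last step left them, time stands still between calls to the robot, and variables do not carry over. Pictures are saved under pics/ and viewed, at most 10 in all, crops included, and the job is handed in when it is done.

Besides the shell and the picture viewer there is one more tool, called after "Emit:" as name(argument=value, ...) on one line, values as JSON. play_rows: Moves the arm, as the interface text tells. Its arguments: {"type":"object","properties":{"plan":{"type":"array"}},"required":["plan"]}

```bash
mkdir -p pics; cat > h.py <<'E'
import numpy as np, cv2
from cell import status, viewer, ticket, bot
def shot(n,name):
    d=viewer.get_image(n); np.savez('pics/'+name+'.npz',**d)
    cv2.imwrite('pics/'+name+'.png',d['image'][:,:,::-1]); return d
def load(name): return dict(np.load('pics/'+name+'.npz'))
def ray(d,u,v,z):
    K=d['camera_matrix'];R=cv2.Rodrigues(d['rvec'])[0]
    t=np.array(d['tvec']).reshape(3);c=-R.T@t
    r=R.T@np.linalg.solve(K,[u,v,1.]);return c+r*(z-c[2])/r[2]
def proj(d,p): return cv2.projectPoints(np.array(p,float).reshape(-1,1,3),d['rvec'],d['tvec'],d['camera_matrix'],None)[0].reshape(-1,2)
E
python3 - <<'E'
from h import *
for n in('top','side'):
    d=shot(n,n+'0');R=cv2.Rodrigues(d['rvec'])[0];print(n,-R.T@np.ravel(d['tvec']))
print(status.get_obs(),bot.tips_ahead)
E
```

```text
top [0.46079232 0.0310459  1.32251153]
side [ 0.40011136 -0.45595947  0.68487438]
{'t': 0.1, 'joint_positions': array([ 1.27209675e+00,  2.64708799e-01,  1.60527352e+00,  8.74498102e-06,
        1.27369143e+00, -3.69127039e-02]), 'dq': array([-8.41955703e-05, -8.25164297e-04, -3.20239090e-03, -1.53989154e-04,
       -7.96117099e-04, -1.24749570e-03]), 'joint_efforts': array([-1.97000468e-04, -5.16697812e+01, -3.68597460e+01, -1.12777436e-04,
        6.25065848e-03, -5.25658749e-06]), 'position': array([0.17450999, 0.65137642, 0.24104613]), 'orientation': array([-3.13951329e+00, -8.51521366e-05,  2.87980312e+00]), 'force': array([ 0.1959119 , -0.08658052,  0.71987108]), 'torque': array([ 0.02168592, -0.02064637, -0.00513507]), 'grip_force': 0.0, 'finger_gap': 0.08513773491067513} 0.011
```

View pics/top0.png

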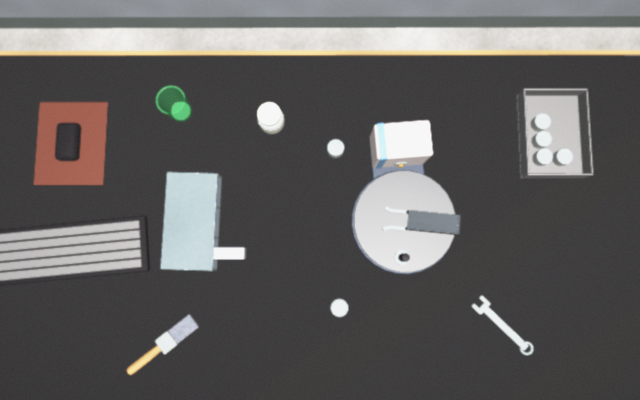

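View pics/side0.png

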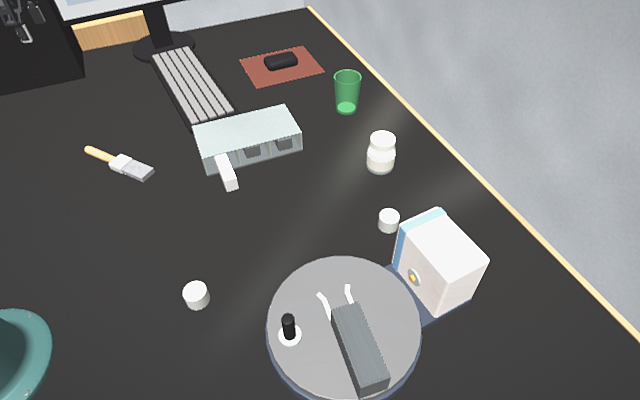

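```bash
python3 - <<'E'
from h import *
d=load('top0');im=d['image']
hsv=cv2.cvtColor(im,cv2.COLOR_RGB2HSV);print(d['camera_matrix'].tolist())
def big(m,x0,y0,x1,y1):
    k=np.zeros(m.shape,np.uint8);k[y0:y1,x0:x1]=m[y0:y1,x0:x1]*255
    c=max(cv2.findContours(k,0,1)[0],key=cv2.contourArea);return c
for uv in[(190,220),(230,253),(440,222),(380,230),(403,257),(360,235)]:print(uv,im[uv[1],uv[0]])
g=im.min(2)
def rect(c,z,nm):
    r=cv2.minAreaRect(c);b=cv2.boxPoints(r);P=np.array([ray(d,u,v,z)[:2] for u,v in b]);
    print(nm,r,'\n',P.round(4).tolist(),'centre',P.mean(0).round(4),'sides',np.linalg.norm(P[1]-P[0]).round(4),np.linalg.norm(P[2]-P[1]).round(4),'ang',np.degrees(np.arctan2(*(P[1]-P[0])[::-1])).round(2),np.degrees(np.arctan2(*(P[2]-P[1])[::-1])).round(2))
rect(big(g>215,216,235,260,270),.040,'bar')
rect(big((g>110),150,160,219,285),.058,'rack')
rect(big((g<110)&(g>30),406,200,470,245),.091,'shroud')
c=big(g>130,345,160,470,280);c=cv2.convexHull(c)
e=cv2.fitEllipse(c);print('disc',e,ray(d,*e[0],.045),ray(d,e[0][0]+e[1][0]/2,e[0][1],.045))
cr=np.hstack([cv2.resize(im[210:290,150:260],None,fx=3.6,fy=3.6,interpolation=2),cv2.resize(im[200:280,360:470],None,fx=3.6,fy=3.6,interpolation=2)])
cv2.imwrite('pics/c1.png',cr[:,:,::-1])
d=load('side0');cv2.imwrite('pics/c2.png',cv2.resize(d['image'][95:200,180:320],None,fx=5,fy=5,interpolation=2)[:,:,::-1])
E
```

```text
[[520.9159069813987, 0.0, 314.4075955219125], [0.0, 520.9159069813987, 192.4249952166641], [0.0, 0.0, 1.0]]
(190, 220) [197 216 218]
(230, 253) [246 246 247]
(440, 222) [131 138 147]
(380, 230) [223 222 222]
(403, 257) [88 83 86]
(360, 235) [225 224 224]
bar ((229.5, 253.0), (10.0, 27.0), 90.0) 
 [[0.4874, 0.285], [0.4876, 0.2186], [0.4633, 0.2181], [0.4631, 0.2843]] centre [0.4753 0.2515] sides 0.0663 0.0243 ang -89.85 -178.83
rack ((189.0, 221.0), (98.0, 58.0), 90.0) 
 [[0.6731, 0.4248], [0.6733, 0.2815], [0.4344, 0.2752], [0.434, 0.4151]] centre [0.5537 0.3491] sides 0.1434 0.239 ang -89.93 -178.48
shroud ((459.5, 222.0), (44.0, 19.0), 90.0) 
 [[0.6011, -0.2784], [0.6012, -0.3234], [0.4973, -0.3198], [0.4972, -0.2753]] centre [ 0.5492 -0.2992] sides 0.045 0.104 ang -89.9 178.01
disc ((403.37115478515625, 214.095703125), (103.33759307861328, 119.97283172607422), 171.8086395263672) [ 0.57132565 -0.1747403   0.045     ] [ 0.57158386 -0.30128482  0.045     ]
```

View pics/c1.png

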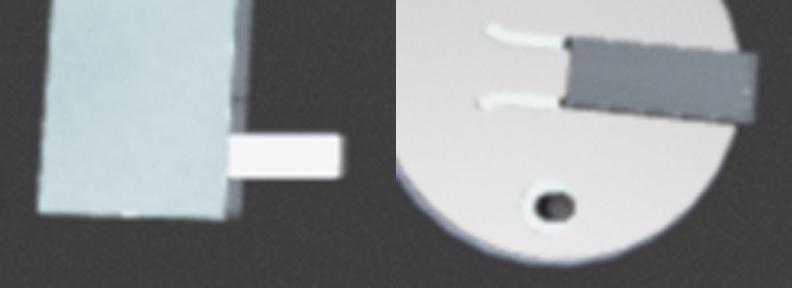

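View pics/c2.png

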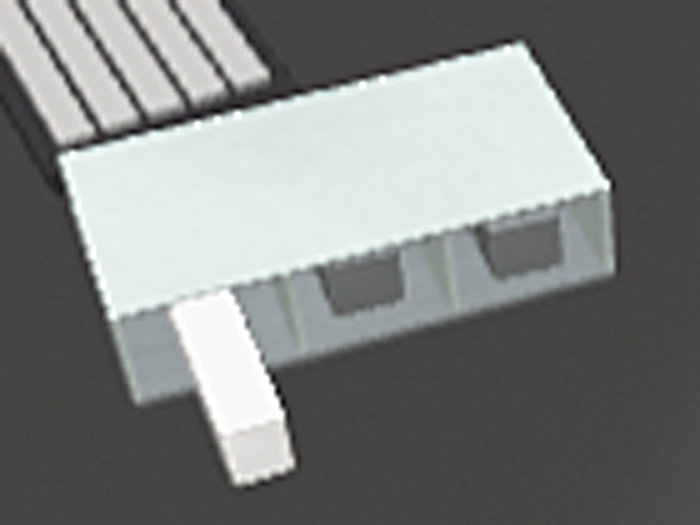

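```bash
cat >> h.py <<'E'
def line_edge(d,pts,ang,n=25,hl=5):
    """subpixel edge along segment pts (2 px points): max gradient across, returns fitted (pt,dir)"""
    g=cv2.GaussianBlur(cv2.cvtColor(d['image'],cv2.COLOR_RGB2GRAY).astype(np.float32),(0,0),.7)
    a,b=np.array(pts,float);t=(b-a)/np.linalg.norm(b-a);nn=np.array([-t[1],t[0]]);s=np.arange(-hl,hl+.01,.25);out=[]
    for k in np.linspace(.08,.92,n):
        q=a+k*(b-a)+s[:,None]*nn
        v=cv2.remap(g,q[:,0].astype(np.float32)[None],q[:,1].astype(np.float32)[None],1)[0]
        w=np.abs(np.gradient(v));i=w.argmax();lo,hi=max(0,i-5),i+6
        out.append(q[lo:hi].T@w[lo:hi]/w[lo:hi].sum())
    vx,vy,x,y=cv2.fitLine(np.array(out,np.float32),cv2.DIST_HUBER,0,.01,.01).ravel();return np.array([x,y]),np.array([vx,vy])
def inter(A,B):
    k=np.linalg.solve(np.array([A[1],-B[1]]).T,B[0]-A[0]);return A[0]+k[0]*A[1]
def quad(d,c,z,hl=4):
    L=[line_edge(d,(c[i],c[(i+1)%4]),0,hl=hl) for i in range(4)]
    px=np.array([inter(L[i-1],L[i]) for i in range(4)]);return px,np.array([ray(d,u,v,z) for u,v in px])
def show(nm,px,P):
    print(nm,'px',px.round(1).tolist(),'\n W',P[:,:2].round(4).tolist(),'c',P.mean(0)[:2].round(4))
    for i in range(4):
        v=P[(i+1)%4]-P[i];print('   side',np.linalg.norm(v[:2]).round(4),'ang',np.degrees(np.arctan2(v[1],v[0])).round(2))
E
python3 - <<'E'
from h import *
d=load('top0')
f=lambda x,y,ox,oy:(x/3.6+ox-.4,y/3.6+oy-.4)
# order: near +x left, +x right, -x right, -x left
show('bar',*quad(d,[f(228,133,150,210),f(343,133,150,210),f(343,178,150,210),f(228,178,150,210)],.040,2))
show('rack',*quad(d,[(167,172),(218.5,173),(213,270.5),(161,269)],.058,3))
show('shroud',*quad(d,[f(172,38,360,200),f(362,53,360,200),f(356,122,360,200),f(166,105,360,200)],.091,2.5))
# disc: radial edge
g=cv2.cvtColor(d['image'],cv2.COLOR_RGB2GRAY);c0=np.array([404,221.5]);pts=[]
for a in np.radians(np.r_[95:260:3]):   # left part
    q=c0+np.arange(40,58,.25)[:,None]*[np.cos(a),np.sin(a)]
    v=cv2.remap(g,q[:,0].astype(np.float32)[None],q[:,1].astype(np.float32)[None],1)[0].astype(float)
    i=np.argmax(v<150);pts.append(ray(d,*q[i],.045)[:2] if i else None)
P=np.array([p for p in pts if p is not None]);
A=np.c_[2*P,np.ones(len(P))];x=np.linalg.lstsq(A,(P**2).sum(1),rcond=None)[0];print('disc c',x[:2],'r',np.sqrt(x[2]+x[0]**2+x[1]**2),len(P))
for s,u,v in[('post top',403+2,257)]:
    pass
k=(g[250:265,393:415]<110);yy,xx=np.nonzero(k);print('postpix',xx.mean()+393,yy.mean()+250,ray(d,xx.mean()+393,yy.mean()+250,.09))
E
```

```text
bar px [[213.39999389648438, 246.5], [244.5, 246.5], [244.5, 259.3999938964844], [213.1999969482422, 259.29998779296875]] 
 W [[0.4911, 0.2914], [0.4913, 0.2149], [0.4599, 0.2145], [0.46, 0.2911]] c [0.4756 0.253 ]
   side 0.0764 ang -89.84
   side 0.0313 ang -179.2
   side 0.0766 ang 89.98
   side 0.0311 ang 0.49
rack px [[166.5, 171.8000030517578], [217.10000610351562, 172.6999969482422], [212.10000610351562, 270.3999938964844], [160.10000610351562, 268.8999938964844]] 
 W [[0.6737, 0.4088], [0.6715, 0.2836], [0.4335, 0.2894], [0.4366, 0.415]] c [0.5538 0.3492]
   side 0.1252 ang -91.0
   side 0.238 ang 178.62
   side 0.1256 ang 88.61
   side 0.2372 ang -1.49
shroud px [[407.6000061035156, 209.39999389648438], [459.8999938964844, 214.5], [458.3999938964844, 235.0], [406.29998779296875, 229.8000030517578]] 
 W [[0.5785, -0.1777], [0.5666, -0.3009], [0.5184, -0.2956], [0.5302, -0.1736]] c [ 0.5484 -0.2369]
   side 0.1238 ang -95.51
   side 0.0485 ang 173.74
   side 0.1225 ang 84.5
   side 0.0485 ang -4.82
disc c [ 0.55470181 -0.17629427] r 0.12576870735457454 55
postpix 403.42857142857144 256.89285714285717 [ 0.46680879 -0.16573252  0.09      ]
```

Emit:
play_rows(plan=[10,-13.5,-2,-12.5,1,10,-13.5,-2,-12.5,1,10,-13.5,-2,-12.5,1,10,-13.5,-2,-12.5,1,10,-13.5,-2,-12.5,1,10,-13.5,-2,-12.5,1,10,-13.5,-2,-12.5,1,10,-13.5,-2,-12.5,1])

```text
t: 0.9
position: [0.4117, 0.3309, 0.1945]
orientation: [-3.141, 0.0, 1.674]
force: [0.3, 1.0, -0.2]
finger_gap: 0.0853
grip_force: 0.0
```

Emit:
play_rows(plan=[1,-1.5,-1,-0.5,1,1,-1.5,-1,-0.5,1,1,-1.5,-1,-0.5,1,1,-1.5,-1,-0.5,1])

```text
t: 1.3
position: [0.4408, 0.2885, 0.1651]
orientation: [-3.141, -0.001, 1.628]
force: [-0.6, -0.2, -0.1]
finger_gap: 0.085
grip_force: 0.0
```

Emit:
play_rows(plan=[1.16,-1.45,-2,-0.55,1,1.16,-1.45,-2.8,-0.55,1,1.16,-1.45,-2.8,-0.55,1,1.16,-1.45,-2.8,-0.55,1])

```text
t: 1.7
position: [0.4749, 0.2454, 0.0806]
orientation: [-3.139, 0.0, 1.571]
force: [0.6, -0.1, -0.3]
finger_gap: 0.0855
grip_force: 0.0
```

```bash
python3 - <<'E'
from h import *
print({k:status.get_obs()[k] for k in('position','orientation')})
s=shot('side','s1')['image'][90:230,140:320];t=shot('top','t1')['image'][160:300,140:320]
cv2.imwrite('pics/v1.png',np.hstack([cv2.resize(i,None,fx=2.2,fy=2.2,interpolation=2) for i in(s,t)])[:,:,::-1])
E
```

```text
{'position': array([0.47488289, 0.24539953, 0.0805721 ]), 'orientation': array([-3.13943937e+00,  2.52681955e-04,  1.57096710e+00])}
```

View pics/v1.png

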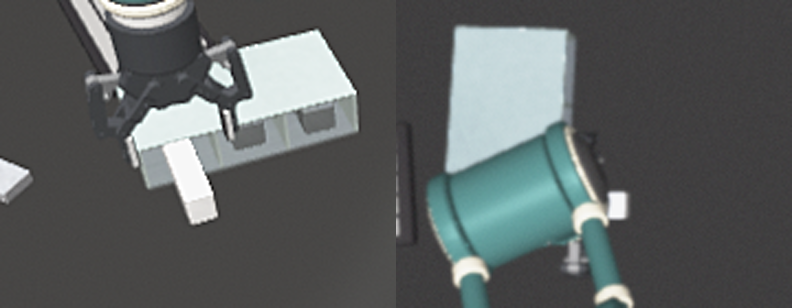

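Emit:
play_rows(plan=[0,0,-1,0,1,0,0,-1.8,0,1,0,0,-1.8,0,0.2,0,0,-1.8,0,0,0,0,-1.8,0,0,0,0,-1.8,0,0,0,0,-1.8,0,0,0,0,-1.8,0,0])

```text
t: 2.6
position: [0.4772, 0.2452, 0.0291]
orientation: [3.139, -0.002, 1.57]
force: [-2.2, 0.4, 6.4]
finger_gap: 0.0267
grip_force: 62.9
```

Emit:
play_rows(plan=[0,-0.2,0,0,0,0,-0.4,0,0,0,0,-0.6,0,0,0,0,-0.6,0,0,0,0,-0.6,0,0,0.8,0,-0.6,0,0,0.8,0,-0.6,0,0,0.8,0,-0.6,0,0,0.8])

```text
t: 3.4
position: [0.4753, 0.2259, 0.0264]
orientation: [-3.14, 0.001, 1.57]
force: [-0.6, -0.4, 0.5]
finger_gap: 0.0682
grip_force: 0.0
```

```bash
python3 - <<'E'
from h import *
print({k:status.get_obs()[k] for k in('position','orientation')})
d=shot('side','s2');s=d['image'][90:230,140:320]
b=lambda y,z,x:proj(d,[[x,y,z]])[0].round(1)
print('expected end corners',b(.1975,.04,.463),b(.1975,.04,.491),'edge',b(.2885,.04,.463))
cv2.imwrite('pics/v2.png',cv2.resize(s,None,fx=4,fy=4,interpolation=2)[:,:,::-1])
E
```

```text
{'position': array([0.47527952, 0.22594216, 0.02643677]), 'orientation': array([-3.14030180e+00,  8.14517263e-04,  1.57003274e+00])}
expected end corners [226.6 186.5] [239.3 182.6] edge [216.  160.1]
```

View pics/v2.png

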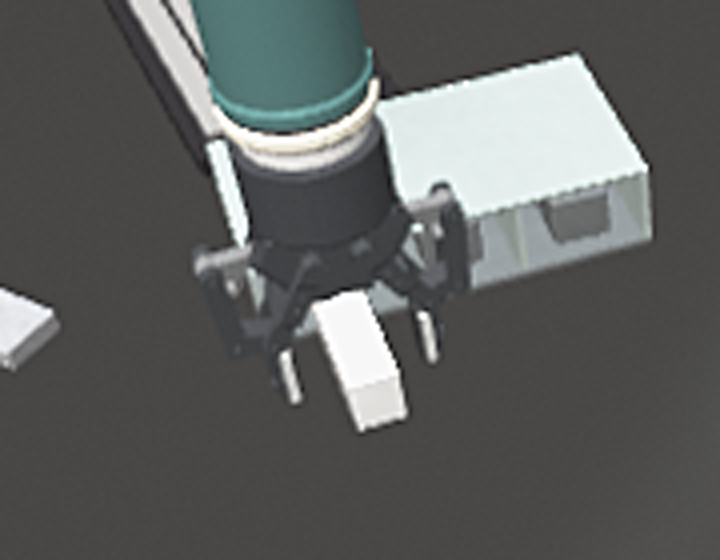

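Emit:
play_rows(plan=[0,0.8,0,0,0.8,0,1.5,0,0,0.8,0,1.5,0,0,0.2,0,1.5,0,0,0,0,1.5,0,0,0,0,1.5,0,0,0,0,1.5,0,0,0,0,1.5,0,0,0])

```text
t: 4.25
position: [0.4761, 0.2708, 0.027]
orientation: [3.141, 0.0, 1.569]
force: [2.1, -0.7, 0.4]
finger_gap: 0.027
grip_force: 60.9
```

Emit:
play_rows(plan=[0,0,0.1,0,0,0,-0.4,0.15,0,0,0,-1.0,0.15,0,0,0,-1.7,0.15,0,0,0,-2.4,0.15,0,0,0,-3.1,0.15,0,0,0,-3.6,0.15,0,0,0,-3.6,0.15,0,0])

```text
t: 5.05
position: [0.4745, 0.161, 0.0307]
orientation: [-3.139, 0.001, 1.568]
force: [0.1, 0.5, -4.7]
finger_gap: 0.0269
grip_force: 60.2
```

Emit:
play_rows(plan=[0,0,1.5,0,0,0,0,3,-0.3,0,1,-1.5,3,-0.91,0,2,-3,3,-0.91,0,2.6,-4.5,3,-0.91,0,3.1,-6,3,-0.91,0,3.1,-6.7,3,-0.91,0,3.1,-6.7,3,-0.91,0])

```text
t: 5.85
position: [0.5694, -0.0409, 0.1212]
orientation: [-3.142, 0.001, 1.471]
force: [-0.7, 1.3, -5.0]
finger_gap: 0.0271
grip_force: 60.7
```

```bash
python3 - <<'E'
from h import *
o=status.get_obs();print({k:o[k] for k in('position','orientation','force')})
a=shot('side','s3')['image'];b=shot('top','t3')['image']
cv2.imwrite('pics/v3.png',np.hstack([cv2.resize(a[160:360,220:420],None,fx=2,fy=2,interpolation=2),cv2.resize(b[160:260,320:420+50][:, :],None,fx=2.6,fy=4,interpolation=2)])[:,:,::-1])
E
```

```text
{'position': array([ 0.56938403, -0.04085338,  0.12119651]), 'orientation': array([-3.14151040e+00,  9.85555671e-04,  1.47087137e+00]), 'force': array([-0.66814309,  1.3265467 , -5.00799114])}
```

View pics/v3.png

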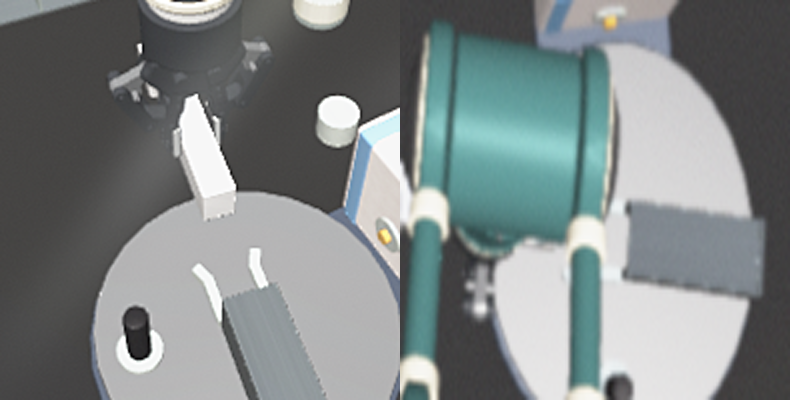

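```bash
python3 - <<'E'
from h import *
d=load('s3')
c=[(312.5,211),(321.5,257),(338,254),(328,221)]  # long left edge, end, right
L=line_edge(d,((311,209),(321.5,257)),0,hl=3);E=line_edge(d,((321.5,257),(337.5,254)),0,hl=2.5);R=line_edge(d,((330,224),(337.8,254)),0,hl=3)
for z in(.132,.134,.136):
    p=[ray(d,*inter(L,E),z),ray(d,*inter(R,E),z)];q=[ray(d,*(X[0]+X[1]*k),z) for X in(L,R) for k in(-8,8)]
    a=[np.degrees(np.arctan2(*(q[i+1]-q[i])[1::-1])).round(1) for i in(0,2)]
    print(z,[x[:2].round(4) for x in p],np.mean(p,0).round(4),np.linalg.norm(p[0]-p[1]).round(4),a)
print('pred end',np.array([.5694,-.0409])-.0735*np.array([.0997,.995]))
# shroud top in clean side view, s0 crop
s=load('side0');px,P=quad(s,[(331,306),(357,302),(388,376),(358,390)],.091,3);show('shroud side',px,P)
E
python3 - <<'E'
import sys;sys.path.insert(0,'.')
import os;os.chdir('.')
from h import *
s=load('side0');im=s['image']
a=cv2.resize(im[270:400,260:430],None,fx=4,fy=4,interpolation=2);cv2.imwrite('pics/v4.png',a[:,:,::-1])
E
```

```text
0.132 [array([ 0.5451, -0.1106]), array([ 0.5748, -0.1135])] [ 0.56  -0.112  0.132] 0.0299 [np.float64(-103.3), np.float64(-98.9)]
0.134 [array([ 0.5446, -0.1118]), array([ 0.5742, -0.1147])] [ 0.5594 -0.1133  0.134 ] 0.0297 [np.float64(-103.3), np.float64(-98.9)]
0.136 [array([ 0.5441, -0.1131]), array([ 0.5736, -0.116 ])] [ 0.5588 -0.1145  0.136 ] 0.0296 [np.float64(-103.3), np.float64(-98.9)]
pred end [ 0.56207205 -0.1140325 ]
shroud side px [[330.0, 308.79998779296875], [357.8999938964844, 300.8999938964844], [390.79998779296875, 376.8999938964844], [360.0, 388.1000061035156]] 
 W [[0.5341, -0.1745], [0.5793, -0.1801], [0.5676, -0.3006], [0.5224, -0.2964]] c [ 0.5509 -0.2379]
   side 0.0456 ang -6.99
   side 0.1211 ang -95.56
   side 0.0454 ang 174.7
   side 0.1224 ang 84.54
```

View pics/v4.png

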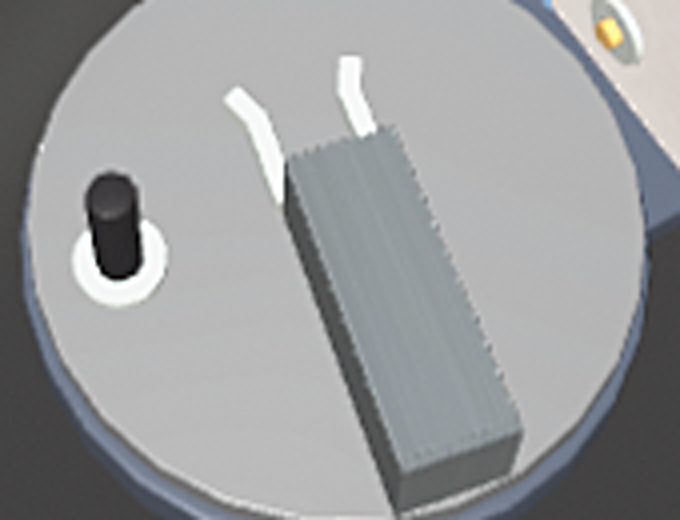

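Emit:
play_rows(plan=[0,0,-0.8,0,0,0,0,-1.4,0,0,0,0,-1.65,0,0,0,0,-1.65,0,0])

```text
t: 6.35
position: [0.5672, -0.0362, 0.0703]
orientation: [-3.138, -0.0, 1.476]
force: [0.3, -0.4, -4.8]
finger_gap: 0.0268
grip_force: 60.6
```

```bash
python3 - <<'E'
from h import *
o=status.get_obs();print({k:o[k] for k in('position','orientation','force')})
a=shot('side','s4')['image']
cv2.imwrite('pics/v5.png',cv2.resize(a[210:340,270:400],None,fx=4.5,fy=4.5,interpolation=2)[:,:,::-1])
E
```

```text
{'position': array([ 0.56721176, -0.0362363 ,  0.07032549]), 'orientation': array([-3.13779660e+00, -3.63830724e-04,  1.47604707e+00]), 'force': array([ 0.26357798, -0.42949776, -4.80092326])}
```

View pics/v5.png

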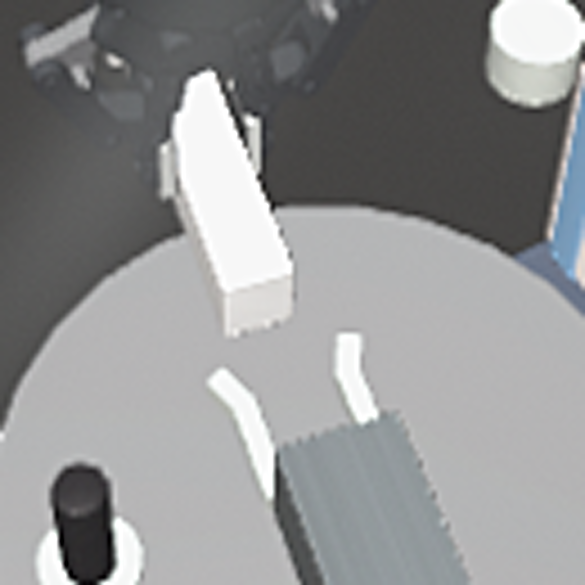

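```bash
python3 - <<'E'
from h import *
d=load('s4');f=lambda x,y,z:ray(d,x/4.5+270-.4,y/4.5+210-.4,z)[:2]
th=np.radians(-5.5);M=np.array([.5567,-.1773]);u=np.array([-np.sin(th),np.cos(th)]);w=np.array([np.cos(th),np.sin(th)])
for n,x,y,z in[('bot L',228,337,.047),('bot R',293,318,.047),('top L',224,291,.083),('top R',291,264,.083),('flareL out',208,380,.055),('flareL in',225,369,.055),('flareR in',338,334,.055),('flareR out',360,334,.055),('bendL out',235,412,.055),('bendL in',254,403,.055),('bendR in',341,378,.055),('bendR out',358,375,.055),('railL at mouth in',275,447,.055),('railR at mouth out',378,415,.055)]:
    p=f(x,y,z);print(n,p.round(4),'across',((p-M)@w*1e3).round(1),'along',((p-M)@u*1e3).round(1))
E
```

```text
bot L [ 0.5478 -0.1054] across -15.8 along 70.7
bot R [ 0.574 -0.108] across 10.6 along 70.6
top L [ 0.5459 -0.1069] across -17.5 along 69.0
top R [ 0.5733 -0.1065] across 9.7 along 72.1
flareL out [ 0.5318 -0.1233] across -29.9 along 51.3
flareL in [ 0.5394 -0.1217] across -22.5 along 53.7
flareR in [ 0.5844 -0.1256] across 22.6 along 54.1
flareR out [ 0.592 -0.129] across 30.5 along 51.4
bendL out [ 0.5357 -0.1394] across -24.6 along 35.7
bendL in [ 0.5435 -0.1389] across -16.8 along 36.9
bendR in [ 0.5772 -0.1428] across 17.1 along 36.3
bendR out [ 0.5836 -0.1443] across 23.6 along 35.5
railL at mouth in [ 0.5432 -0.1581] across -15.3 along 17.8
railR at mouth out [ 0.5829 -0.1619] across 24.6 along 17.8
```

Emit:
play_rows(plan=[0.09,0,0,0,0,0.06,-0.33,0,0,0,0.03,-0.67,0,0,0,-0.01,-1,0,0,0,-0.04,-1.33,0,0,0,-0.07,-1.67,0,0,0,-0.1,-2,0,0,0,-0.1,-2,0,0,0])

```text
t: 7.2
position: [0.5658, -0.0993, 0.072]
orientation: [3.141, 0.0, 1.473]
force: [0.5, 0.2, -5.7]
finger_gap: 0.0268
grip_force: 60.8
```

Emit:
play_rows(plan=[-0.03,-0.3,0,0,0,-0.06,-0.6,0,0,0,-0.09,-0.9,0,0,0,-0.13,-1.2,0,0,0,-0.16,-1.5,0,0,0,-0.16,-1.6,0,0,0,-0.16,-1.6,0,0,0])

```text
t: 7.9
position: [0.5611, -0.1463, 0.072]
orientation: [3.141, -0.0, 1.474]
force: [0.8, -0.2, -5.3]
finger_gap: 0.0267
grip_force: 60.8
```

Emit:
play_rows(plan=[0,0,-0.05,0,0,0,0,-0.1,0,0,0,0,-0.1,0,0])

```text
t: 8.2
position: [0.5611, -0.1453, 0.0688]
orientation: [-3.141, -0.0, 1.475]
force: [0.2, 0.0, -5.3]
finger_gap: 0.0269
grip_force: 60.9
```

Emit:
play_rows(plan=[0,0,-0.04,0,0,0,0,-0.04,0,0])

```text
t: 8.4
position: [0.5612, -0.1453, 0.0684]
orientation: [-3.142, -0.0, 1.475]
force: [-1.3, 2.2, -0.0]
finger_gap: 0.0273
grip_force: 61.5
```

Emit:
play_rows(plan=[0,0,0,0,0.6,0,0,0,0,0.6,0,0,0.1,0,0.6,0,0,0.8,0,0.6,0,0,1.6,0,0.6,0,0,2.4,0,0.6,0,0,2.4,0,0.6,0,0,2.4,0,0.6])

```text
t: 9.2
position: [0.5619, -0.1459, 0.1407]
orientation: [3.139, 0.0, 1.474]
force: [0.3, 0.3, -0.9]
finger_gap: 0.0512
grip_force: 0.0
```

Emit:
play_rows(plan=[0.15,1.5,0,0,0,0.3,3,0,0,0,0.45,4.65,0,0,0,0.45,4.65,0,0,0,0.45,4.65,-1.2,0,0,0.45,4.65,-2.4,0,0,0.45,4.65,-2.4,0,0,0.45,4.65,-2.4,0,0])

```text
t: 10.0
position: [0.573, -0.0066, 0.0663]
orientation: [-3.138, 0.0, 1.474]
force: [0.2, -0.7, 0.7]
finger_gap: -0.0
grip_force: 0.0
```

```bash
python3 - <<'E'
from h import *
o=status.get_obs();print({k:o[k] for k in('position','orientation','force')})
a=shot('side','s5')['image']
cv2.imwrite('pics/v6.png',cv2.resize(a[190:340,250:400],None,fx=4,fy=4,interpolation=2)[:,:,::-1])
E
```

```text
{'position': array([ 0.5730458 , -0.00660811,  0.06631182]), 'orientation': array([-3.13751308e+00,  3.20629179e-04,  1.47415489e+00]), 'force': array([ 0.19795343, -0.67720815,  0.68824203])}
```

View pics/v6.png

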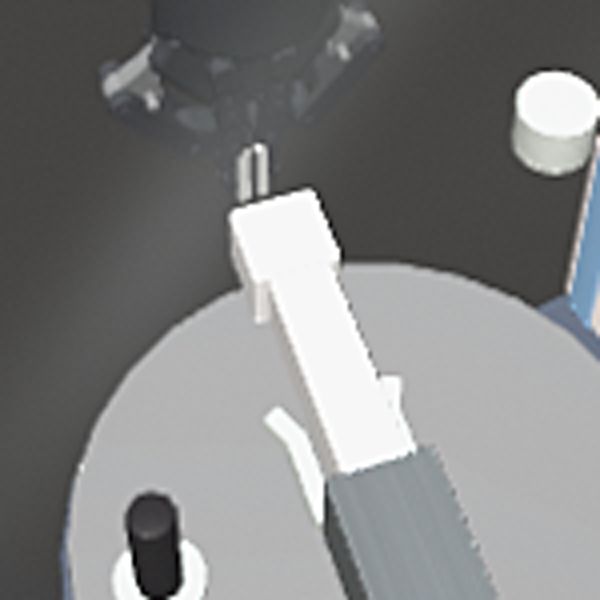

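Emit:
play_rows(plan=[0.05,-0.25,0,0,0,0.02,-0.5,0,0,0,0.01,-0.6,0,0,0,0,-0.65,0,0,0,0,-0.7,0,0,0,-0.01,-0.75,0,0,0,-0.01,-0.8,0,0,0,-0.01,-0.8,0,0,0])

```text
t: 10.85
position: [0.5758, -0.0292, 0.0696]
orientation: [3.138, -0.002, 1.474]
force: [0.1, 5.7, 3.8]
finger_gap: 0.0001
grip_force: 2.8
```

Emit:
play_rows(plan=[0,-0.04,0,0,0,-0.01,-0.08,0,0,0,-0.01,-0.12,0,0,0,-0.01,-0.16,0,0,0,-0.02,-0.2,0,0,0,-0.02,-0.2,0,0,0])

```text
t: 11.45
position: [0.5752, -0.0351, 0.0695]
orientation: [3.138, -0.002, 1.474]
force: [0.2, 5.1, 4.5]
finger_gap: 0.0001
grip_force: 3.0
```

Emit:
play_rows(plan=[0,-0.04,0,0,0,-0.01,-0.08,0,0,0,-0.01,-0.12,0,0,0,-0.01,-0.16,0,0,0,-0.02,-0.2,0,0,0,-0.02,-0.2,0,0,0])

```text
t: 12.05
position: [0.5746, -0.0411, 0.0695]
orientation: [3.138, -0.002, 1.474]
force: [-0.0, 5.5, 4.6]
finger_gap: -0.0002
grip_force: 3.0
```

Emit:
play_rows(plan=[0,-0.04,0,0,0,-0.01,-0.08,0,0,0,-0.01,-0.12,0,0,0,-0.01,-0.16,0,0,0,-0.02,-0.2,0,0,0,-0.02,-0.2,0,0,0])

```text
t: 12.65
position: [0.574, -0.047, 0.0696]
orientation: [3.138, -0.002, 1.474]
force: [0.5, 5.8, 4.3]
finger_gap: -0.0001
grip_force: 3.2
```

Emit:
play_rows(plan=[0,-0.04,0,0,0,-0.01,-0.08,0,0,0,-0.01,-0.12,0,0,0,-0.01,-0.16,0,0,0,-0.02,-0.2,0,0,0,-0.02,-0.2,0,0,0])

```text
t: 13.25
position: [0.574, -0.0478, 0.0697]
orientation: [3.138, -0.011, 1.472]
force: [3.0, 25.6, 4.7]
finger_gap: 0.0001
grip_force: 12.6
```

Emit:
play_rows(plan=[0,-0.03,0,0,0,-0.01,-0.06,0,0,0,-0.01,-0.09,0,0,0,-0.01,-0.12,0,0,0,-0.02,-0.12,0,0,0])

```text
t: 13.75
position: [0.5739, -0.048, 0.0697]
orientation: [3.138, -0.016, 1.47]
force: [4.9, 37.0, 4.7]
finger_gap: -0.0
grip_force: 18.6
```

Emit:
play_rows(plan=[0.02,0.3,0,0,0,0.06,0.8,0,0,0,0.06,0.8,1.5,0,0,0.06,0.8,3,-1.4,0.6,-0.5,0.8,3.2,-2.8,0.6,-1,0.8,3.2,-4.2,0.6,-1.5,0.6,3.2,-5.6,0.6,-2,0.2,3.2,-7,0.6])

```text
t: 14.55
position: [0.5105, -0.0518, 0.164]
orientation: [3.141, 0.0, 0.736]
force: [-0.5, -1.1, -0.7]
finger_gap: 0.0508
grip_force: 0.0
```

Emit:
play_rows(plan=[-0.5,-1,0,-1.4,0.6,-1,-2,0,-2.8,0.6,-1.5,-3,0,-4.2,0.6,-1.5,-3.5,0,-5.6,0.6,-1.5,-4,0,-7,0.6,-1.5,-4,0,-8,0.6,-1.5,-4,0,-8,0.6])

```text
t: 15.25
position: [0.4659, -0.1725, 0.1638]
orientation: [3.141, 0.0, -0.098]
force: [0.4, 0.3, -0.3]
finger_gap: 0.0513
grip_force: 0.0
```

```bash
python3 - <<'E'
from h import *
o=status.get_obs();print({k:o[k] for k in('position','orientation','joint_positions')})
d=shot('side','s6');im=d['image'];g=im.max(2).astype(int)
for nm in('side0','s6'):
    d=load(nm);g=d['image'].max(2)[305:350,275:305];m=(g<70).astype(np.uint8)
    n,l,st,c=cv2.connectedComponentsWithStats(m);i=1+st[1:,4].argmax();x,y,w,h,a=st[i];print(nm,st[i],c[i],'top ctr',ray(d,275+x+w/2-.5,305+y+w*.42,.105).round(4))
E
```

```text
{'position': array([ 0.46589665, -0.17250125,  0.16376927]), 'orientation': array([ 3.14121613e+00,  3.26391844e-04, -9.81382487e-02]), 'joint_positions': array([-4.04436262e-01, -9.75902339e-03,  2.06176239e+00, -5.15962138e-04,
        1.08978701e+00,  1.26473702e+00])}
side0 [  7   9  13  26 249] [13.3935743  21.75903614] top ctr [ 0.4674 -0.1714  0.105 ]
s6 [  5   6  25  29 290] [16.09655172 20.24482759] top ctr [ 0.4717 -0.1768  0.105 ]
```

Emit:
play_rows(plan=[0.03,0.1,-1.2,0,0.6,0.03,0.1,-2.4,0,0.6,0.03,0.1,-2.95,0,0.6,0.03,0.1,-2.95,0,0.2,0.03,0.1,-2.95,0,0.15,0.03,0.1,-2.95,0,0.15,0.03,0.1,-2.95,0,0.15])

```text
t: 16.0
position: [0.4672, -0.1683, 0.0758]
orientation: [-3.141, -0.0, -0.096]
force: [-1.5, 3.5, -3.0]
finger_gap: 0.0186
grip_force: 59.0
```

```bash
python3 - <<'E'
import numpy as np
for k in range(4):
    a0=174.5+24*k
    for i in range(1,9):
        a=np.radians([a0,a0+3*i]);p=3*np.c_[np.cos(a),np.sin(a)];print(k,i,(p[1]-p[0]).round(2),0.5*i)
E
```

```text
0 1 [-0.01 -0.16] 0.5
0 2 [-0.01 -0.31] 1.0
0 3 [-0.01 -0.47] 1.5
0 4 [ 0.01 -0.63] 2.0
0 5 [ 0.03 -0.78] 2.5
0 6 [ 0.06 -0.94] 3.0
0 7 [ 0.1  -1.09] 3.5
0 8 [ 0.14 -1.24] 4.0
1 1 [ 0.05 -0.15] 0.5
1 2 [ 0.12 -0.29] 1.0
1 3 [ 0.18 -0.43] 1.5
1 4 [ 0.26 -0.57] 2.0
1 5 [ 0.34 -0.7 ] 2.5
1 6 [ 0.43 -0.83] 3.0
1 7 [ 0.53 -0.96] 3.5
1 8 [ 0.63 -1.07] 4.0
2 1 [ 0.11 -0.11] 0.5
2 2 [ 0.22 -0.22] 1.0
2 3 [ 0.34 -0.32] 1.5
2 4 [ 0.47 -0.42] 2.0
2 5 [ 0.6 -0.5] 2.5
2 6 [ 0.73 -0.58] 3.0
2 7 [ 0.87 -0.66] 3.5
2 8 [ 1.02 -0.72] 4.0
3 1 [ 0.15 -0.06] 0.5
3 2 [ 0.29 -0.11] 1.0
3 3 [ 0.45 -0.15] 1.5
3 4 [ 0.6  -0.19] 2.0
3 5 [ 0.75 -0.22] 2.5
3 6 [ 0.91 -0.24] 3.0
3 7 [ 1.07 -0.25] 3.5
3 8 [ 1.22 -0.25] 4.0
```

Emit:
play_rows(plan=[-0.01,-0.16,0,0.5,0.15,-0.01,-0.31,0,1,0.15,-0.01,-0.47,0,1.5,0.15,0.01,-0.63,0,2,0.15,0.03,-0.78,0,2.5,0.15,0.06,-0.94,0,3,0.15,0.1,-1.09,0,3.5,0.15,0.14,-1.24,0,4,0.15])

```text
t: 16.8
position: [0.4719, -0.2052, 0.0758]
orientation: [-3.141, -0.001, 0.324]
force: [1.9, 5.0, -4.4]
finger_gap: 0.0188
grip_force: 59.2
```

Emit:
play_rows(plan=[0.05,-0.15,0,0.5,0.15,0.12,-0.29,0,1,0.15,0.18,-0.43,0,1.5,0.15,0.26,-0.57,0,2,0.15,0.34,-0.7,0,2.5,0.15,0.43,-0.83,0,3,0.15,0.53,-0.96,0,3.5,0.15,0.63,-1.07,0,4,0.15])

```text
t: 17.6
position: [0.4909, -0.2369, 0.0758]
orientation: [-3.141, -0.002, 0.743]
force: [2.4, 6.8, -3.9]
finger_gap: 0.0183
grip_force: 59.2
```

Emit:
play_rows(plan=[0.11,-0.11,0,0.5,0.15,0.22,-0.22,0,1,0.15,0.34,-0.32,0,1.5,0.15,0.47,-0.42,0,2,0.15,0.6,-0.5,0,2.5,0.15,0.73,-0.58,0,3,0.15,0.87,-0.66,0,3.5,0.15,1.02,-0.72,0,4,0.15])

```text
t: 18.4
position: [0.5212, -0.2583, 0.0758]
orientation: [-3.141, -0.002, 1.162]
force: [-1.1, 6.9, -1.5]
finger_gap: 0.0187
grip_force: 59.4
```

Emit:
play_rows(plan=[0.15,-0.06,0,0.5,0.15,0.29,-0.11,0,1,0.15,0.45,-0.15,0,1.5,0.15,0.6,-0.19,0,2,0.15,0.6,-0.19,0,2,0.15])

```text
t: 18.9
position: [0.5398, -0.2641, 0.0758]
orientation: [3.141, -0.002, 1.371]
force: [2.7, 6.1, -3.3]
finger_gap: 0.0187
grip_force: 59.6
```

Emit:
play_rows(plan=[0.08,-0.02,0,0.25,0.15,0.15,-0.03,0,0.5,0.15,0.23,-0.04,0,0.75,0.15,0.23,-0.04,0,0.75,0.15])

```text
t: 19.3
position: [0.5462, -0.2651, 0.0758]
orientation: [-3.142, -0.002, 1.449]
force: [1.0, 8.0, -2.2]
finger_gap: 0.0184
grip_force: 59.7
```

Emit:
play_rows(plan=[0.08,-0.01,0,0.25,0.15,0.16,-0.01,0,0.5,0.15,0.16,-0.01,0,0.5,0.15])

```text
t: 19.6
position: [0.5509, -0.2655, 0.0758]
orientation: [-3.141, -0.002, 1.501]
force: [-0.0, 5.3, -1.7]
finger_gap: 0.0184
grip_force: 59.7
```

Emit:
play_rows(plan=[0.05,0,0,0.17,0.15,0.1,0,0,0.33,0.15,0.1,0,0,0.33,0.15])

```text
t: 19.9
position: [0.5538, -0.2656, 0.0758]
orientation: [-3.141, -0.002, 1.535]
force: [-0.8, 5.1, -1.3]
finger_gap: 0.0186
grip_force: 59.7
```

Emit:
play_rows(plan=[0.05,0,0,0.17,0.15,0.1,0,0,0.33,0.15,0.1,0,0,0.33,0.15])

```text
t: 20.2
position: [0.5568, -0.2657, 0.0758]
orientation: [-3.142, -0.002, 1.57]
force: [-0.8, 6.4, -2.2]
finger_gap: 0.0186
grip_force: 59.7
```

Emit:
play_rows(plan=[0.05,0.01,0,0.17,0.15,0.1,0.02,0,0.33,0.15,0.16,0.03,0,0.5,0.15,0.16,0.03,0,0.5,0.15])

```text
t: 20.6
position: [0.5577, -0.2652, 0.0758]
orientation: [-3.134, -0.003, 1.623]
force: [-13.2, 3.9, 7.1]
finger_gap: 0.0188
grip_force: 61.3
```

Emit:
play_rows(plan=[0.05,0.01,0,0.17,0.15,0.1,0.02,0,0.33,0.15,0.1,0.02,0,0.33,0.15])

```text
t: 20.9
position: [0.5576, -0.2648, 0.0756]
orientation: [-3.128, -0.004, 1.658]
force: [-23.1, 1.7, 14.0]
finger_gap: 0.0189
grip_force: 62.9
```

Emit:
play_rows(plan=[0,0,0,0,0.5,0,0,0,0,0.5,0,0,0,0,0.5,0,0,0.5,0,0.5,0,0,1.5,0,0.5,0,0,2.8,0,0.5,0,0,4,0,0.5,0,0,4,0,0.5])

```text
t: 21.7
position: [0.5691, -0.2676, 0.2044]
orientation: [3.129, 0.008, 1.657]
force: [2.1, 0.3, 0.2]
finger_gap: 0.0426
grip_force: 0.0
```

Emit:
play_rows(plan=[-1,1.5,1,0,0.5,-2,3,2,0,0.5,-3,4.5,2,0,0.5,-3,6,2,0,0.5,-3,7.5,2,0,0.5,-3,9,2,0,0.5,-3,11,2,0,0.5,-3,13,2,0,0.5])

```text
t: 22.5
position: [0.4744, 0.0993, 0.2566]
orientation: [3.139, -0.0, 1.657]
force: [0.6, -0.2, -0.4]
finger_gap: 0.0424
grip_force: 0.0
```

```bash
python3 - <<'E'
from h import *
o=status.get_obs();print(o['position'],o['force'])
d=shot('top','t7');im=d['image'];shot('side','s7')
k=im[150:290,340:480]
g=k.max(2)
# white bar/rails bright, shroud grey mid, post dark inside disc
C=np.array([.5555,-.1765]);
m=((g>100)&(g<170)).astype(np.uint8);n,l,st,c=cv2.connectedComponentsWithStats(cv2.morphologyEx(m,cv2.MORPH_OPEN,np.ones((3,3))))
for i in 1+np.argsort(-st[1:,4])[:3]:
    r=cv2.minAreaRect(np.argwhere(l==i)[:,::-1].astype(np.float32));p=ray(d,r[0][0]+340,r[0][1]+150,.091)[:2];print('grey',st[i],r,p,np.hypot(*(p-C)),np.degrees(np.arctan2(*(p-C)[::-1])))
m=(k.min(2)>238).astype(np.uint8);n,l,st,c=cv2.connectedComponentsWithStats(m)
for i in 1+np.argsort(-st[1:,4])[:4]:
    r=cv2.minAreaRect(np.argwhere(l==i)[:,::-1].astype(np.float32));b=[ray(d,x+340,y+150,.081)[:2].round(3).tolist() for x,y in cv2.boxPoints(r)];print('white',st[i],b)
E
```

```text
[0.47441374 0.09925927 0.25659832] [ 0.5570318  -0.24106604 -0.38027381]
grey [  31    0   53   70 1431] ((53.439998626708984, 34.91999816894531), (54.30579376220703, 63.92245101928711), 8.130102157592773) [ 0.63706681 -0.1450007 ] 0.08743769279365533 21.115461707901634
grey [12 73  3  7 21] ((13.0, 76.0), (6.0, 2.0), 90.0) [ 0.53889983 -0.04799587] 0.1295718976179495 97.36070727172772
grey [12 62  3  5 15] ((13.0, 64.0), (4.0, 2.0), 90.0) [ 0.56732989 -0.04818193] 0.12886222239981748 84.73268054465692
white [ 60  70  16  50 621] [[0.554, -0.161], [0.554, -0.196], [0.439, -0.194], [0.439, -0.159]]
white [ 47   0  45   8 303] [[0.724, -0.132], [0.724, -0.239], [0.707, -0.238], [0.707, -0.132]]
white [37  0  3  8 19] [[0.724, -0.108], [0.724, -0.113], [0.707, -0.113], [0.707, -0.108]]
```

```bash
python3 -c "
from cell import ticket
print(ticket.sign_off())"
```

```text
the job is handed in; nothing more can be done
None
```

I handed the job in at about 22.5 s: the bar is pushed solidly home in the shroud, and the stage is turned counter-clockwise to its hard stop. The gripper was open and clear, and the last camera measurement showed the bar still fully in. I never touched the iron blocks or the disc sample.

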